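Find the rocking corner of a mounting plate and shim it

TASK

The metal mounting plate on the table rocks on one of its corners. Press the blue dots at its corners with the closed fingertips, one by one, until you find the corner that gives, then let go and press the orange shim button of that corner fully down so that it stays down. Leave the other three buttons up and the plate and the dish where they lie, do not lift anything or disturb the things around, and finish clear of everything.

Things in the scene. Friction and masses are not known exactly. Their poses are not given: they have to be found in the camera images.
- plate: Grey metal plate, 146 x 170 x 10 mm, 1 kg, level on 4 supports. Origin: middle of its underside, 20 mm above the table; z up, x away from robot, y left; yaw within 0.3. One corner, different each time, sinks 5 mm when its dot is pressed with 3-4 N (plate tilts 0.07), stops hard, springs back; the others give under 1 mm. Straight presses to 20 N do not tip it.
- corner_near_left (a point): Centre of the blue dot (14 mm) on the plate's top at its near left corner (seen from the robot), where to press that corner: (-60, 72, 10) mm in the plate's frame. It moves with the plate.
- corner_near_right (a point): Centre of the blue dot (14 mm) on the plate's top at its near right corner (seen from the robot), where to press that corner: (-60, -72, 10) mm in the plate's frame. It moves with the plate.
- corner_far_left (a point): Centre of the blue dot (14 mm) on the plate's top at its far left corner (seen from the robot), where to press that corner: (60, 72, 10) mm in the plate's frame. It moves with the plate.
- corner_far_right (a point): Centre of the blue dot (14 mm) on the plate's top at its far right corner (seen from the robot), where to press that corner: (60, -72, 10) mm in the plate's frame. It moves with the plate.
- button_near_left (a point): Top centre, while up, of the near left corner's orange shim button: (-38, 45, 18) mm in the plate's frame (a point of the plate, not of the button). 18 mm across, 8 mm proud of the plate through a 23 mm hole, 35 mm inward of the blue dot. Slides 6 mm straight down at about 9 N, stays where left; fully down it stands 2 mm proud and packs its corner firm.
- button_near_right (a point): Top centre, while up, of the near right corner's orange shim button: (-38, -45, 18) mm in the plate's frame (a point of the plate, not of the button). 18 mm across, 8 mm proud of the plate through a 23 mm hole, 35 mm inward of the blue dot. Slides 6 mm straight down at about 9 N, stays where left; fully down it stands 2 mm proud and packs its corner firm.
- button_far_left (a point): Top centre, while up, of the far left corner's orange shim button: (38, 45, 18) mm in the plate's frame (a point of the plate, not of the button). 18 mm across, 8 mm proud of the plate through a 23 mm hole, 35 mm inward of the blue dot. Slides 6 mm straight down at about 9 N, stays where left; fully down it stands 2 mm proud and packs its corner firm.
- button_far_right (a point): Top centre, while up, of the far right corner's orange shim button: (38, -45, 18) mm in the plate's frame (a point of the plate, not of the button). 18 mm across, 8 mm proud of the plate through a 23 mm hole, 35 mm inward of the blue dot. Slides 6 mm straight down at about 9 N, stays where left; fully down it stands 2 mm proud and packs its corner firm.
- shim_a (a joint): How far one of the four orange shim buttons is pressed down, m: 0 up, 0.006 fully down. Which of the four corners button a stands at is not told and differs each time.
- shim_b (a joint): How far one of the four orange shim buttons is pressed down, m: 0 up, 0.006 fully down. Which of the four corners button b stands at is not told and differs each time.
- shim_c (a joint): How far one of the four orange shim buttons is pressed down, m: 0 up, 0.006 fully down. Which of the four corners button c stands at is not told and differs each time.
- shim_d (a joint): How far one of the four orange shim buttons is pressed down, m: 0 up, 0.006 fully down. Which of the four corners button d stands at is not told and differs each time.
- dish: covered pink culture dish, 60 mm wide, 14 mm tall, standing loose on the middle of the plate; origin at its underside
- objective: white spare objective, 32 mm wide, 53 mm tall; bystander standing loose on the table, origin at its underside
- media: pink medium bottle with blue cap, 34 mm wide, 67 mm tall; bystander standing loose on the table, origin at its underside
- timer: white bench timer, 58x62x17 mm; bystander standing loose on the table, origin at its underside
- slides: green slide box, 39x84x22 mm; bystander standing loose on the table, origin at its underside
- tin: flat white round tin, 50 mm wide, 19 mm tall; bystander standing loose on the table, origin at its underside
- beaker: empty plastic beaker, 56 mm wide, 62 mm tall; bystander standing loose on the table, origin at its underside
There are look-alikes about, which are no part of the job. What is shaped like the dish but purple or yellow is not meant.

How it is judged (in metres and radians):
On the way, in this order (a step that is already met when the one before it is completed fails the run):
1. the loose corner has been pressed down until it visibly gives (its blue dot sinks by at least 2.5 mm), with all buttons still up (contact force between the fingers and plate above 1 N and height (world z) of any of corner_near_left, corner_near_right, corner_far_left, corner_far_right below 0.0275 m and value of joint each of shim_d, shim_a, shim_b, shim_c below 0.002 m), for 0.1 s.
2. the shim button of the loose corner is fully down, the others up (value of joint shim_d above 0.005 m and value of joint each of shim_a, shim_b, shim_c below 0.002 m), for 0.2 s.
At the end, for the whole second after the job is handed in: The shim button of the corner that rocked is down by at least 5 of its 6 mm, the other three are down by less than 2 mm, the plate lies level (0.015 rad) and at rest within 8 mm of where it was, and the dish lies flat within 20 mm of the plate's middle (all of step 2 and angle between plate's own z axis and vertical below 0.015 rad and height (world z) of plate below 0.0225 m and distance of plate from where it was at the start of the episode below 0.008 m and linear speed of plate below 0.01 m/s and horizontal distance between dish and plate below 0.02 m and angle between dish's own z axis and vertical below 0.05 rad); the robot touches nothing.
It fails at once if a button of a firm corner is pressed down (more than 3 mm) (value of joint any of shim_a, shim_b, shim_c above 0.003 m).
It fails at once if the plate is lifted off its supports (6 mm) or shoved 15 mm (height (world z) of plate above 0.026 m or distance of plate from where it was at the start of the episode above 0.015 m).
It fails at once if the dish is lifted (15 mm) or shoved 20 mm from the plate's middle (height (world z) of dish above 0.045 m or horizontal distance between dish and plate above 0.02 m).
It fails at once if a bystander on the table is moved by more than 20 mm (distance of any of objective, media, timer, slides, tin, beaker from where it was at the start of the episode above 0.02 m).
It also fails if it takes over 45 s, if anything falls off the work surface, if the arm or the gripper's body presses on something with over 40 N, if the wrist force passes 120 N, or if a joint passes its speed limit or range.

ROBOT

A 6-joint arm with a two-finger parallel gripper is mounted at the origin on a cart in front of the work surface, level with it; the furniture and walls round the work are solid. World frame = base frame: x ahead of the robot, y to its left, z up, the work surface at z = 0. Lengths are in m, angles in degrees, forces in N, time in s.
With the tool pointing down it reaches from about 0.375 to 0.9 m from the base axis. Payload 3.1 kg.
Tool frame: the origin (TCP) lies at the very end of the fingers, on their centre line; the grasp point (between the pads) lies 19 mm behind it; z points along the fingers, y is the line along which they close (so a half turn about z gives the same grasp; the last joint's range is limited). The gripper opens to 87 mm and grips with 3 to 60 N. Pads are 19 mm wide; open, the fingers measure 117 mm over their backs; the gripper's body (75 mm by 190 mm) begins 51 mm behind the grasp point.
Start: joints at [63.627, 30.224, 82.088, -0, 67.689, -10.227], TCP at [0.174, 0.6, 0.223] pointing down, gripper open.
Joint ranges: [-176.69, 176.69], [-43.24, 126.21], [12.49, 139.97], [-82, 262], [0, 151.66], [-163.58, 163.58]. Speed limits (degrees/s): [159.86, 159.86, 180, 180, 180, 180].

INTERFACE

Orientations are given as a 3x3 rotation matrix whose columns are the frame's x, y, z axes.
In Python, from rig import * gives the robot as it stands.
- The arm moves only by the tool jog_arm, never from a script. Its arguments are lists of equal length, an entry for each row: "delta_pos": the shift along the world's x, y, z in cm, a list of three; "turn": the turn about the world's z in degrees; "grip": the closure, from 0 (fully open) to 1 (shut). In form: {"delta_pos": [[x, y, z], ...], "turn": [turn, ...], "grip": [grip, ...]}. A call has 1 to 12 rows; each row is the pose to reach, as a shift and turn from the pose commanded when the call began; what a row does not reach only later rows make up. A row lasts 1/8 s, in which the tool goes at most 62.5 mm and 10.7 degrees, less where a joint would pass 70% of its speed; a pose out of reach is approached as far as the arm can. A call with a gripper value outside its range is refused whole. The fingers move at their own pace and stop on an object; the grip force is fixed at half the most. Time passes only in rows, so rows that repeat a pose let the fingers close. It gives the time, the measured TCP pose, the force, the opening and the grip force at its end, in the units of the state.
- read_state(): the state, without advancing time (a new reading comes with each control period).
- capture(name): name is "scene" or "top" or "wrist"; returns a dict with "color" (420x560x3 uint8, blue, green, red), "fovy" (degrees; the focal length in pixels is half the picture's height over the tangent of half this angle, whatever the lens; pixels are square), "cx", "cy" (the principal point, pixels), "camera_from_world" (4x4, takes a point from world to camera coordinates). Camera axes: x right, y up, looking along -z (the intrinsics and any distortion apply to the point x, -y, -z); pixel columns grow to the right and rows downward; lengths in m; the calibration is good to about 2 mm. A picture is of the moment at which its call begins. There is no depth.
- hand_in(): hands the job in; it is judged then, once.
The state is a dict: "time_s": time; "joint_positions": joint angles; "qvel": joint speeds; "tau": joint torques, N m; "position": TCP position; "tcp_rot": TCP orientation; "force": force on the tool from outside, world axes, zero at the start; "moment": the same for the moment, N m; "opening": opening from 0.0 (shut) to 1.0 (fully open); "grasp_force": force on a finger pad.
Only numpy, scipy, OpenCV 4.12 (cv2) and the standard library are available. Lean on these libraries where they do the work, as an engineer would, in place of code of your own. Each camera call takes 0.05 s, during which the arm holds its last target. There are 200 camera calls.

## Working session

There is one attempt and no reset: what is moved stays moved. The work goes in short steps, Python scripts to look and compute and a tool call to move; the robot and the scene stay as the last step left them, time stands still between calls to the robot, and variables do not carry over. Pictures are saved under pics/ and viewed, at most 10 in all, crops included, and the job is handed in when it is done.

Besides the shell and the picture viewer there is one more tool, called as a command line: name --pt "numbers of a row" for each row, then --argument value for the rest. jog_arm: Moves the arm, as the interface text tells. Its arguments: {"type":"object","properties":{"delta_pos":{"type":"array"},"turn":{"type":"array"},"grip":{"type":"array"}},"required":["delta_pos","turn","grip"]}

```bash
mkdir -p pics; python3 - <<'E'
from rig import *
import cv2,pickle
for n in("top","scene"):
    c=capture(n); cv2.imwrite(f"pics/{n}0.png",c["color"]); pickle.dump(c,open(f"{n}0.pkl","wb"))
    print(n,c["fovy"],c["cx"],c["cy"],[k for k in c])
s=read_state();print(s["time_s"],s["position"],s["tcp_rot"],s["force"],s["opening"])
E
```

```text
top 44.74417199490338 277.36207154761024 203.96248357955974 ['color', 'fovy', 'cx', 'cy', 'camera_from_world']
scene 57.12121715900135 283.84316917958074 213.7099356918772 ['color', 'fovy', 'cx', 'cy', 'camera_from_world']
0.1 [0.17347221 0.59975388 0.22166607] [[-9.60559673e-01  2.78072568e-01 -8.72046540e-04]
 [ 2.78073719e-01  9.60558118e-01 -1.76333694e-03]
 [ 3.47315751e-04 -1.93628358e-03 -9.99998065e-01]] [ 0.65529359 -0.31259439 -0.27663987] 1.000178442058418
```

View pics/top0.png

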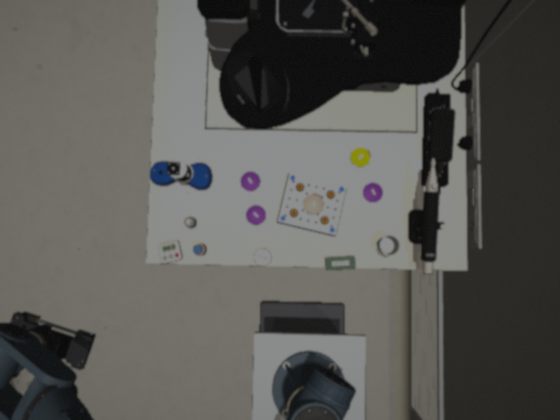

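View pics/scene0.png

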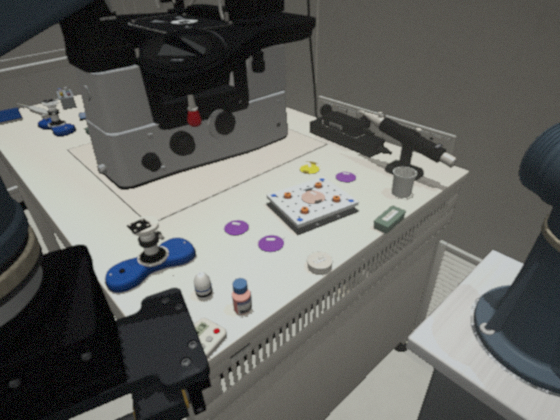

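The top view shows the plate with the pink dish at (314,204), with purple look-alikes at (250,181), (256,215) and (373,192) and a yellow one at (360,157). The pink dish is the one meant, since it stands on the plate. I'll enlarge that area.

```bash
cat > h.py <<'E'
import numpy as np,cv2,pickle
def ray(c,u,v,z):
    f=c["color"].shape[0]/2/np.tan(np.radians(c["fovy"]/2)); T=c["camera_from_world"]
    d=T[:3,:3].T@np.array([(u-c["cx"])/f,-(v-c["cy"])/f,-1]); o=-T[:3,:3].T@T[:3,3]
    return o+d*(z-o[2])/d[2]
E
python3 - <<'E'
from h import *
ims=[]
for n,(x,y,w,h) in dict(top=(270,165,84,78),scene=(260,165,104,70)).items():
    c=pickle.load(open(n+"0.pkl","rb"));k=c["color"][y:y+h,x:x+w]
    ims.append(cv2.resize(k,(w*7,h*7) if n=="top" else (w*7,h*7),interpolation=cv2.INTER_CUBIC))
cv2.imwrite("pics/ctop.png",ims[0]);cv2.imwrite("pics/cscene.png",ims[1])
c=pickle.load(open("top0.pkl","rb"))
print(np.round(-c["camera_from_world"][:3,:3].T@c["camera_from_world"][:3,3],3))
# blue dots by colour
hsv=cv2.cvtColor(c["color"],cv2.COLOR_BGR2HSV)
for nm,lo,hi in(("blue",(100,110,60),(130,255,255)),("orange",(5,130,60),(20,255,255))):
    m=cv2.inRange(hsv,lo,hi);m[:165]=0;m[243:]=0;m[:,:270]=0;m[:,354:]=0
    N,_,st,ce=cv2.connectedComponentsWithStats(m)
    for i in range(1,N):print(nm,st[i,4],ce[i].round(1),ray(c,*ce[i],.03 if nm=="blue" else .038).round(4))
E
```

```text
[0.385 0.072 1.484]
blue 8 [292.1 177.1] [0.5952 0.057  0.03  ]
blue 8 [341.1 188.9] [ 0.5641 -0.084   0.03  ]
blue 6 [282.5 218. ] [0.477  0.0821 0.03  ]
blue 6 [332.  229.5] [ 0.4472 -0.0593  0.03  ]
orange 24 [299.5 186.9] [0.5663 0.0355 0.038 ]
orange 23 [330.2 194. ] [ 0.5478 -0.0522  0.038 ]
orange 24 [293.5 212.5] [0.4928 0.0512 0.038 ]
orange 23 [324.2 219.9] [ 0.4736 -0.0362  0.038 ]
```

View pics/ctop.png

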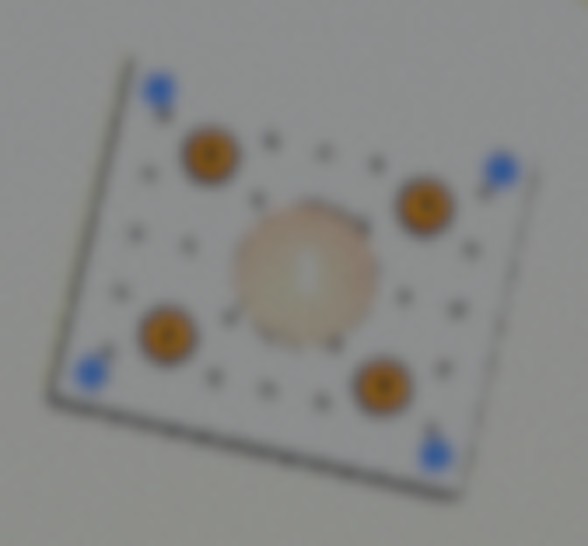

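```bash
python3 - <<'E'
from h import *
B=np.array([[60,72],[60,-72],[-60,72],[-60,-72],[38,45],[38,-45],[-38,45],[-38,-45]])/1e3
c=pickle.load(open("top0.pkl","rb"))
px=[(292.1,177.1),(341.1,188.9),(282.5,218),(332,229.5),(299.5,186.9),(330.2,194),(293.5,212.5),(324.2,219.9)]
W=np.array([ray(c,u,v,.03 if i<4 else .038)[:2] for i,(u,v) in enumerate(px)])
U,S,V=np.linalg.svd((B-B.mean(0)).T@(W-W.mean(0)));R=V.T@U.T;t=W.mean(0)
print(t,np.degrees(np.arctan2(R[1,0],R[0,0])))
P=B@R.T+t
print(np.c_[P,P-W].round(4)); np.save("P.npy",P)
E
```

```text
[ 0.52050626 -0.0007214 ] -12.118749149269474
[[ 5.943e-01  5.710e-02 -1.000e-03  0.000e+00]
 [ 5.641e-01 -8.370e-02  1.000e-04  2.000e-04]
 [ 4.770e-01  8.230e-02 -0.000e+00  1.000e-04]
 [ 4.467e-01 -5.850e-02 -5.000e-04  8.000e-04]
 [ 5.671e-01  3.530e-02  7.000e-04 -2.000e-04]
 [ 5.482e-01 -5.270e-02  4.000e-04 -5.000e-04]
 [ 4.928e-01  5.130e-02 -0.000e+00  1.000e-04]
 [ 4.739e-01 -3.670e-02  3.000e-04 -6.000e-04]]
```

jog_arm --pt "3 -5 0" --pt "6 -10.3 0" --pt "9 -15.5 0" --pt "12 -20.7 -1" --pt "15 -26 -2" --pt "18 -31 -3" --pt "21 -36.3 -4" --pt "24 -41.5 -5" --pt "27 -46.7 -6" --pt "30.3 -51.8 -7" --pt "30.3 -51.8 -7" --pt "30.3 -51.8 -7" --turn '[0,0,1,2,3,4,4,4,4,4,4,4]' --grip '[1,1,1,1,1,1,1,1,1,1,1,1]'

```text
time_s: 1.6
position: [0.4759, 0.0823, 0.1521]
tcp_rot: [[-0.977, 0.212, -0.002], [0.212, 0.977, 0.0], [0.002, 0.0, -1.0]]
force: [0.3, -0.6, 0.2]
opening: 0.005
grasp_force: 0.0
```

The fit residuals are at most 1 mm, and the arm is over the near left dot. Descending.

jog_arm --pt "0 0 -4" --pt "0 0 -8" --pt "0 0 -10.5" --pt "0 0 -11.3" --pt "0 0 -11.7" --pt "0 0 -11.7" --pt "0 0 -12.0" --pt "0 0 -12.2" --turn '[0,0,0,0,0,0,0,0]' --grip '[1,1,1,1,1,1,1,1]'

```text
time_s: 2.6
position: [0.4771, 0.0823, 0.031]
tcp_rot: [[-0.978, 0.21, 0.001], [0.21, 0.978, -0.0], [-0.001, 0.0, -1.0]]
force: [0.6, 0.1, -0.7]
opening: 0.004
grasp_force: 0.0
```

jog_arm --pt "0 0 -0.1" --pt "0 0 -0.2" --pt "0 0 -0.3" --pt "0 0 -0.4" --pt "0 0 -0.4" --turn '[0,0,0,0,0]' --grip '[1,1,1,1,1]'

```text
time_s: 3.22
position: [0.4767, 0.0825, 0.0266]
tcp_rot: [[-0.978, 0.21, -0.0], [0.21, 0.978, 0.0], [0.0, 0.0, -1.0]]
force: [-1.1, 1.4, 4.8]
opening: 0.009
grasp_force: 2.1
```

jog_arm --pt "0 0 -0.1" --pt "0 0 -0.15" --pt "0 0 -0.15" --turn '[0,0,0]' --grip '[1,1,1]'

```text
time_s: 3.6
position: [0.4767, 0.0826, 0.0252]
tcp_rot: [[-0.978, 0.21, 0.0], [0.21, 0.978, 0.0], [0.0, 0.0, -1.0]]
force: [-1.5, 2.7, 5.8]
opening: 0.007
grasp_force: 3.3
```

```bash
python3 - <<'E'
from rig import *
import cv2
s=read_state();print(s["position"],s["force"])
c=capture("scene")["color"];cv2.imwrite("pics/s1.png",cv2.resize(c[150:245,250:375],None,fx=6,fy=6,interpolation=cv2.INTER_CUBIC))
E
```

```text
[0.47670556 0.08255027 0.0252333 ] [-1.46483771  2.74247778  5.78810906]
```

View pics/s1.png

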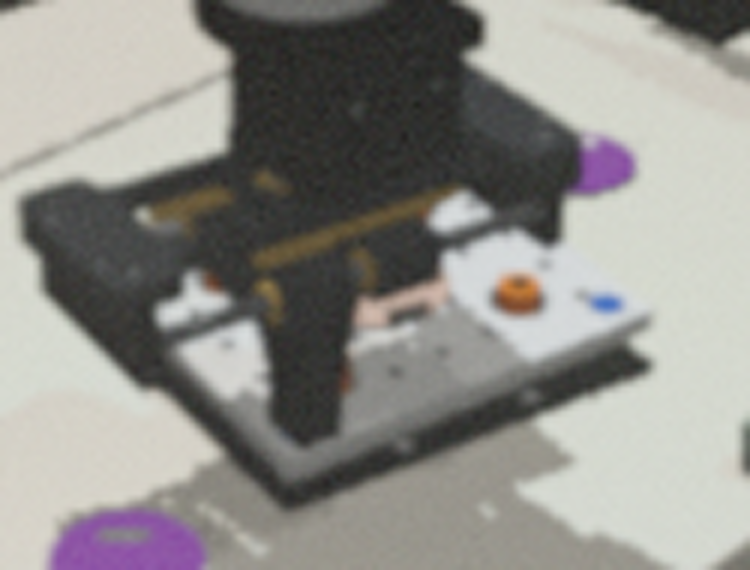

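The fingertip followed the dot down about 5 mm, from 30 to 25 mm, at under 6 N. The picture shows that corner dipped at about (290,480) in the crop, so near left is the loose corner. I'll let go and move over its button.

jog_arm --pt "0 0 0.5" --pt "0 0 1.5" --pt "0 0 3.5" --pt "0.8 -1.5 3.5" --pt "1.6 -3.1 3.5" --pt "1.6 -3.1 3.5" --pt "1.6 -3.1 2.5" --pt "1.6 -3.1 1.7" --pt "1.6 -3.1 1.5" --pt "1.6 -3.1 1.5" --turn '[0,0,0,0,0,0,0,0,0,0]' --grip '[1,1,1,1,1,1,1,1,1,1]'

```text
time_s: 4.9
position: [0.4924, 0.0516, 0.0396]
tcp_rot: [[-0.978, 0.21, -0.001], [0.21, 0.978, 0.0], [0.001, -0.0, -1.0]]
force: [-0.9, -0.3, 0.0]
opening: 0.006
grasp_force: 0.0
```

jog_arm --pt "0 0 -0.2" --pt "0 0 -0.4" --pt "0 0 -0.6" --pt "0 0 -0.7" --pt "0 0 -0.8" --pt "0 0 -0.8" --turn '[0,0,0,0,0,0]' --grip '[1,1,1,1,1,1]'

```text
time_s: 5.65
position: [0.493, 0.0515, 0.0331]
tcp_rot: [[-0.978, 0.21, 0.001], [0.21, 0.978, -0.0], [-0.001, 0.0, -1.0]]
force: [-1.4, 0.4, 7.1]
opening: 0.003
grasp_force: 3.8
```

jog_arm --pt "0 0 -0.1" --pt "0 0 -0.2" --pt "0 0 -0.3" --pt "0 0 -0.4" --pt "0 0 -0.4" --turn '[0,0,0,0,0]' --grip '[1,1,1,1,1]'

```text
time_s: 6.28
position: [0.4932, 0.0515, 0.032]
tcp_rot: [[-0.978, 0.21, 0.003], [0.21, 0.978, -0.0], [-0.003, 0.0, -1.0]]
force: [-6.2, 0.1, 34.0]
opening: 0.003
grasp_force: 17.1
```

The button stopped hard at z = 32 mm, which is 2 mm proud of the level plate, so it is fully down. Retracting and checking.

jog_arm --pt "0 0 0.4" --pt "0 0 1" --pt "0 0 3" --pt "0 0 8" --pt "0 3 12" --pt "-1 9 14" --pt "-2 15 14" --pt "-3 21 14" --pt "-3 21 14" --pt "-3 21 14" --turn '[0,0,0,0,0,0,0,0,0,0]' --grip '[1,1,1,1,1,1,1,1,1,1]'

```text
time_s: 7.52
position: [0.4624, 0.2612, 0.1677]
tcp_rot: [[-0.978, 0.209, -0.001], [0.209, 0.978, -0.001], [0.001, -0.001, -1.0]]
force: [-0.0, -0.9, -0.2]
opening: 0.005
grasp_force: 0.0
```

```bash
python3 - <<'E'
from rig import *
import cv2
s=read_state();print(s["position"],s["force"],s["time_s"])
a=capture("scene")["color"][160:245,255:370];b=capture("top")["color"][165:243,270:354]
cv2.imwrite("pics/s2.png",cv2.resize(a,None,fx=6,fy=6,interpolation=cv2.INTER_CUBIC))
cv2.imwrite("pics/t2.png",cv2.resize(b,None,fx=7,fy=7,interpolation=cv2.INTER_CUBIC))
E
```

```text
[0.46236714 0.26115319 0.16765992] [-0.02935758 -0.9484529  -0.22964615] 7.525
```

View pics/s2.png

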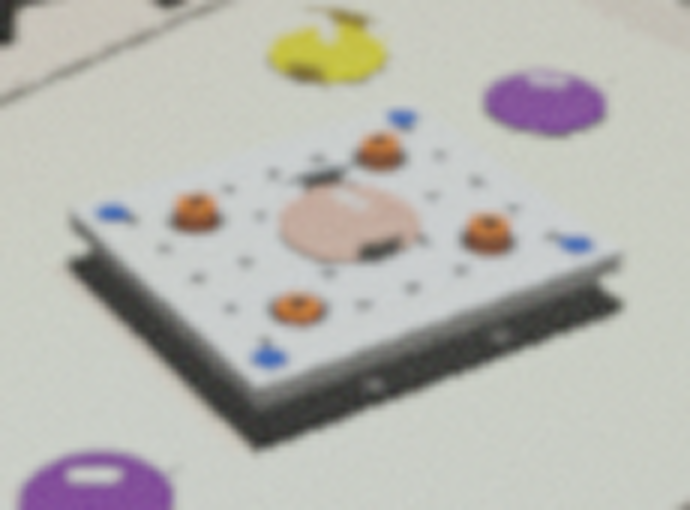

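View pics/t2.png

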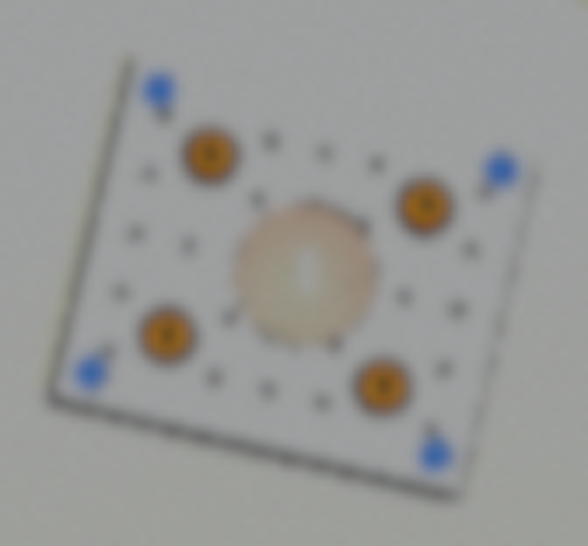

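The near left button at (298,308) in the scene crop is low, and the other three at (195,212), (380,150) and (488,232) stand proud. In the top crop the plate and dish look unmoved, and the arm is clear.

```bash
python3 -c "
from rig import *
print(hand_in())"
```

```text
the job is handed in; nothing more can be done
None
```

The near left corner was the loose one: its dot sank about 5 mm at under 6 N, and I didn't press the other three dots. Its shim button is fully down, the other three are up, the plate and dish have not visibly moved, and the arm is clear; handed in, but no verdict came back.

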